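Move three milling tools on by one station

TASK

Move each tool on the setting bench on to its next station: the face mill, back from the machine in the tool caddy, goes into the tightening fixture; the drill chuck, now in the tightening fixture, goes onto the height-setting stand; the end mill, already measured on the stand, goes into the caddy for the machine. The empty sleeve is there for parking a tool meanwhile and is empty again at the end. Lower every tool fully home and upright in its pocket without dropping it, do not knock the tools against one another, and leave the spray can, the brush and the hook spanner where they are.

Things in the scene. Friction and masses are not known exactly. Their poses are not given: they have to be found in the camera images.
- face_mill: Face mill: wide dark cutter head; starts in the caddy. Flange 50 mm dia, 19 mm thick; below it, hidden in the pocket, a taper and stud, 32 mm dia narrowing to 13, 68 mm long. Origin: flange underside on the axis (at the rim when home), z up. Above the origin: neck 38 mm dia to 34 mm, head 50 mm dia to 73 mm. Grip the head from above, 48 mm over the origin. 0.75 kg.
- drill_chuck: Collet chuck with thin drill; starts in the fixture. Flange 50 mm dia, 19 mm thick; below it, hidden in the pocket, a taper and stud, 32 mm dia narrowing to 13, 68 mm long. Origin: flange underside on the axis (at the rim when home), z up. Above the origin: neck 30 mm dia to 40 mm, dark nut 34 mm dia to 61 mm, drill 8 mm dia to 90 mm. Grip the nut from above, 48 mm over the origin. 0.45 kg.
- end_mill: End mill in a plain bright holder; starts on the stand. Flange 50 mm dia, 19 mm thick; below it, hidden in the pocket, a taper and stud, 32 mm dia narrowing to 13, 68 mm long. Origin: flange underside on the axis (at the rim when home), z up. Above the origin: holder 40 mm dia from 19 to 58 mm, dark end mill 16 mm dia to 90 mm. Grip the holder from above, 48 mm over the origin. 0.55 kg.
- fixture: Tightening fixture: bright aluminium housing on a square dark foot plate 96 x 96 x 15 mm, small ball lever on its -x side. Pocket: bore 39 mm dia, 70 mm deep or more, in a housing 71 mm dia; a tool's flange rests on its rim. Fixed. Origin: bench level on the pocket axis; rim at z = 95 mm.
- stand: Height-setting stand: grey base 95 mm wide, 48 mm before to 152 mm behind the pocket; 120 mm behind it (own +x) a column 212 mm high with a gauge head 36 x 50 mm at 151 to 201 mm, its arm swung to the back. Pocket: bore 39 mm dia, 70 mm deep or more, in a housing 71 mm dia; a tool's flange rests on its rim. Fixed. Origin: bench level on the pocket axis; rim at z = 100 mm.
- caddy: Tool caddy: grey plastic tray 92 mm wide, 34 mm high, 46 mm before to 154 mm behind the pocket, with insert boxes and two spare nuts behind (own +x). Pocket: bore 39 mm dia, 70 mm deep or more, in a housing 71 mm dia; a tool's flange rests on its rim. Fixed. Origin: bench level on the pocket axis; rim at z = 80 mm.
- sleeve: Parking sleeve: plain round white plastic pot on a 92 mm disc, empty at the start and the end. Pocket: bore 39 mm dia, 70 mm deep or more, in a housing 71 mm dia; a tool's flange rests on its rim. Fixed. Origin: bench level on the pocket axis; rim at z = 80 mm.
- can: Small spray can, 44 mm diameter, 105 mm high, standing near the middle of the bench. Loose; leave it. Origin: centre of its underside.
- brush: Chip brush with a wooden handle, 170 mm long, 42 mm wide, 20 mm high, lying. Loose; leave it. Origin: under its middle, handle to its -x.
- spanner: Steel hook spanner, 165 mm long, 6 mm thick, lying flat. Loose; leave it. Origin: bench level near its middle, hook to its +x.
Not all that is in view belongs to the job. Leave any pink look-alike of the face_mill alone.

How it is judged:
By the outcome, as a careful person would: the job done as asked, in the order asked, and still so for the second after the job is handed in, with the robot touching nothing.
It also fails if it takes over 141 s, if anything falls off the work surface, if the arm or the gripper's body presses on something with over 40 N, if the wrist force passes 120 N, or if a joint passes its speed limit or range.

ROBOT

A 7-joint arm with a two-finger parallel gripper is mounted at the origin on the work surface. World frame = base frame: x ahead of the robot, y to its left, z up, the work surface at z = 0. Lengths are in m, angles in rad, forces in N, time in s.
With the tool pointing down it reaches from about 0.425 to 0.875 m from the base axis. Payload 4.7 kg.
Tool frame: the origin (TCP) lies midway between the tips of the shut fingers; the grasp point (between the pads) lies 19 mm behind it; z points along the fingers, y is the direction in which the jaws open and shut (so a half turn about z gives the same grasp; the last joint's range is limited). The gripper opens to 87 mm and grips with 3 to 60 N. Pads are 19 mm wide; open, the fingers measure 117 mm over their backs; the gripper's body (75 mm by 190 mm) begins 51 mm behind the grasp point.
Start: joints at [1.19, 0.321, -0.07, 1.45, 0.023, 1.371, -0.057], TCP at [0.25, -0.6, 0.223] pointing down, gripper open.
Joint ranges: [-2.86, 2.86], [-0.3, 2.09], [-1.38, 1.24], [0.06, 2.45], [-1.56, 4.7], [0.09, 2.05], [-2.69, 2.69]. Speed limits (rad/s): [2.57, 2.57, 3.14, 3.14, 3.14, 3.14, 3.14].

INTERFACE

Orientations are given as a rotation vector (axis times angle).
In Python, from bench import get_state, eyes, job gives the robot as it stands. The module is installed in compiled form; this text tells all that it offers.
- The arm moves only by the shell command python3 -m jog 'ROWS' [FORCE]. ROWS is JSON, a list that holds one entry, the list of rows, each a list of 5 numbers: the opening, from 0 (shut) to 1 (fully open), then the shift along the tool's x, y, z in units of 40 mm (1.0 is 40 mm), then the turn about the tool's z in units of 5 degrees (1.0 is 5 degrees). In form: [[[jaw, dx, dy, dz, turn], ...]]. A call has 1 to 10 rows; each row shifts and turns the commanded pose from where the row before left it, along the tool's axes as they then stand; what a row does not reach is not made up. A row lasts 1/8 s, in which the tool goes at most 62.5 mm and 10.7 degrees, less where a joint would pass 70% of its speed; a pose out of reach is approached as far as the arm can. A call is refused whole if a number of a shift passes 1 or a number of a turn 1, either way. A call with a gripper value outside its range is refused whole. The fingers move at their own pace and stop on an object; FORCE is the grip in N (left out, the last holds). Time passes only in rows, so rows that do not move let the fingers close. It gives the time, the measured TCP pose, the force and the opening at its end, in the units of the state.
- get_state(): the state, without advancing time (a new reading comes with each control period).
- eyes.get_image(name): name is "side" or "top"; returns (picture, depth): 480x640x3 uint8, red, green, blue; 480x640 float32, m along the optical axis (not along the pixel's ray), 0 where there is no reading.
- eyes.camera_params(name): a dict with "camera_matrix" (3x3 intrinsics, pixels), "k1" (the pictures are not rectified: a ray, as slopes to the right and down, at radius r is drawn at 1 + k1 r^2 times it, then the intrinsics apply), "pose" (4x4, takes a point from camera to world coordinates). Camera axes: x right, y down, z forward; pixel columns grow to the right and rows downward; lengths in m; the calibration is good to about 2 mm. A picture is of the moment at which its call begins. camera_params takes no time and is no camera call.
- job.close_job(): hands the job in, once; it reports no verdict.
The state is a dict: "time": time; "joint_positions": joint angles; "qd": joint speeds; "joint_torque": joint torques, N m; "position": TCP position; "tool_rot": TCP orientation; "ft_force": force on the tool from outside, world axes, zero at the start; "torque": the same for the moment, N m; "grip_width": opening from 0.0 (shut) to 1.0 (fully open).
Only numpy, scipy, OpenCV 4.12 (cv2) and the standard library are available. Lean on these libraries where they do the work, as an engineer would, in place of code of your own. Each camera call takes 0.05 s, during which the arm holds its last target. There are 200 camera calls.

## Working session

There is one attempt and no reset: what is moved stays moved. The work goes in short steps, Python scripts to look and compute and a shell command to move; the robot and the scene stay as the last step left them, time stands still between calls to the robot, and variables do not carry over. Pictures are saved under pics/ and viewed, about 12 in all and at most 16, crops included, and the job is handed in when it is done.

```bash
mkdir -p pics; cat > h.py <<'E'
import numpy as np, cv2
from bench import get_state, eyes, job
def snap(n,f=None):
    im,d=eyes.get_image(n)
    if f: cv2.imwrite('pics/'+f,im[:,:,::-1])
    return im,d
def cloud(n,d):
    p=eyes.camera_params(n);K=np.array(p['camera_matrix'],float);k=p['k1']
    v,u=np.mgrid[0:480,0:640].astype(float)
    x=(u-K[0,2])/K[0,0];y=(v-K[1,2])/K[1,1];xd,yd=x.copy(),y.copy()
    for _ in range(20):
        s=1+k*(x*x+y*y);x=xd/s;y=yd/s
    P=np.stack([x*d,y*d,d,np.ones_like(d)],-1)
    return (P@np.array(p['pose']).T)[...,:3]
E
python3 - <<'E'
from h import *
s=get_state();print({k:np.round(v,3) for k,v in s.items()})
for n in('top','side'):
    im,d=snap(n,n+'0.png');p=eyes.camera_params(n);print(p);np.savez(n+'0.npz',im=im,d=d)
E
```

```text
{'time': np.float64(0.0), 'joint_positions': array([ 1.19 ,  0.322, -0.07 ,  1.452,  0.023,  1.371, -0.057]), 'qd': array([-0.   , -0.001,  0.001, -0.   ,  0.   ,  0.001,  0.   ]), 'joint_torque': array([-1.0000e-03, -4.9128e+01, -4.0400e-01, -3.1253e+01, -6.4000e-02,
        4.4000e-02,  0.0000e+00]), 'position': array([ 0.25 , -0.599,  0.221]), 'tool_rot': array([-3.079e+00, -6.160e-01,  1.000e-03]), 'ft_force': array([-0.254, -0.169, -0.198]), 'torque': array([-0.002,  0.03 ,  0.038]), 'grip_width': np.float64(0.998)}
{'camera_matrix': array([[439.2397451 ,   0.        , 318.63985764],
       [  0.        , 439.2397451 , 243.97122574],
       [  0.        ,   0.        ,   1.        ]]), 'k1': -0.022020543278552657, 'pose': array([[ 0.00460636, -0.99842698,  0.05587797,  0.45448805],
       [-0.99995694, -0.00414884,  0.00830119,  0.01376436],
       [-0.0080563 , -0.0559138 , -0.9984031 ,  0.98216774],
       [ 0.        ,  0.        ,  0.        ,  1.        ]])}
{'camera_matrix': array([[564.56392894,   0.        , 324.04868211],
       [  0.        , 564.56392894, 235.37587431],
       [  0.        ,   0.        ,   1.        ]]), 'k1': -0.11303764330860369, 'pose': array([[-0.95336495, -0.17574369,  0.2453761 ,  0.22238925],
       [-0.30141534,  0.51229908, -0.80417563,  0.90004451],
       [ 0.01562284, -0.84063298, -0.54137983,  0.68431071],
       [ 0.        ,  0.        ,  0.        ,  1.        ]])}
```

View pics/top0.png

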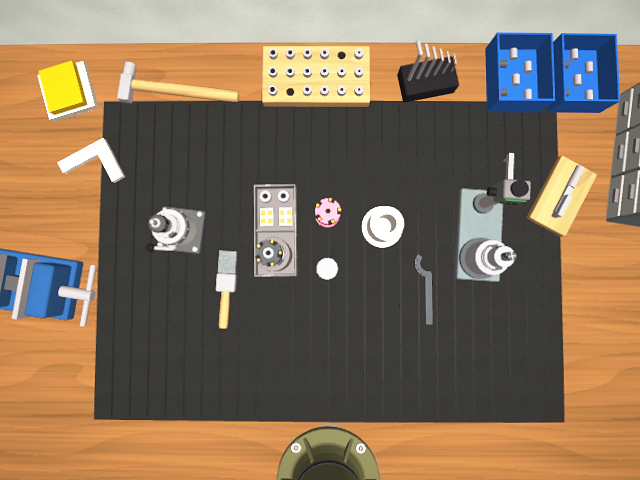

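View pics/side0.png

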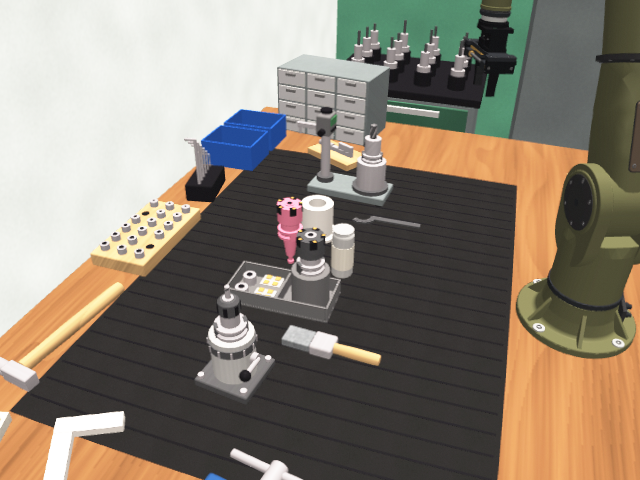

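The top view shows the fixture with the drill chuck at (175,230), the caddy with the face mill at (270,253), the can at (327,268) and the pink look-alike at (328,212). The sleeve is at (383,227) and the stand with the end mill at (490,258). The side view confirms all of them upright. Next I'll measure the axes.

```bash
cat > m.py <<'E'
from h import *
from scipy.optimize import least_squares
def fit(P,c0,zl,zh,r):
    # wall points of a vertical cylinder radius r, height band
    c=np.array(c0,float)
    for tol in (.02,.008,.004):
        m=(P[...,2]>zl)&(P[...,2]<zh)&(abs(np.hypot(*(P[...,:2]-c).transpose(2,0,1))-r)<tol)
        q=P[m][:,:2]
        if len(q)<15: return None
        c=least_squares(lambda c:np.hypot(*(q-c).T)-r,c,loss='soft_l1',f_scale=.001).x
    return np.round(c,4),len(q)
if __name__=='__main__':
    C={n:cloud(n,np.load(n+'0.npz')['d']) for n in('top','side')}
    px=dict(fixture=(175,230),caddy=(270,253),sleeve=(383,227),stand=(490,258),can=(327,268),pink=(328,212))
    rim=dict(fixture=.095,caddy=.08,sleeve=.08,stand=.1)
    for k,(u,v) in px.items():
        print(k,np.round(C['top'][v,u],3),np.round(C['side'][...,2].max(),2) if 0 else '')
    g=dict(fixture=(.48,.31),caddy=(.43,.11),sleeve=(.495,-.125),stand=(.435,-.335))
    for k in g:
        z=rim[k]
        for n in C:
            P=C[n];out=[]
            c=np.array(g[k])
            # wall
            w=fit(P,c,z-.05,z-.004,.0355)
            f=fit(P,w[0] if w else c,z+.003,z+.016,.025)
            # annulus of rim: enclosing circle
            cc=w[0] if w else c
            m=(abs(P[...,2]-z)<.004)&(np.hypot(*(P[...,:2]-cc).transpose(2,0,1))<.045)
            e=cv2.minEnclosingCircle(P[m][:,:2].astype(np.float32)) if m.sum()>5 else None
            print(k,n,'wall',w,'flange',f,'rim',np.round(e[0],4) if e else 0,round(e[1],4) if e else 0,m.sum())
E
python3 m.py
```

```text
fixture [0.53  0.307 0.115] 
caddy [0.483 0.112 0.155] 
sleeve [ 0.548 -0.121  0.006] 
stand [ 0.476 -0.309  0.139] 
can [0.456 0.004 0.107] 
pink [0.563 0.003 0.144] 
fixture top wall (array([0.4798, 0.3023]), 76) flange None rim [0.5152 0.3181] 0.0205 91
fixture side wall (array([0.4754, 0.3524]), 319) flange None rim [0.5134 0.3395] 0.0194 134
caddy top wall (array([0.4703, 0.1196]), 40) flange (array([0.4849, 0.1169]), 17) rim [0.4809 0.1151] 0.035 246
caddy side wall (array([0.4217, 0.1418]), 242) flange None rim [0.4582 0.1285] 0.0206 98
sleeve top wall (array([ 0.5106, -0.1331]), 22) flange None rim [ 0.5386 -0.1226] 0.0326 276
sleeve side wall (array([ 0.55  , -0.1185]), 509) flange None rim [ 0.549  -0.1157] 0.0379 354
stand top wall (array([ 0.48 , -0.329]), 244) flange (array([ 0.4802, -0.3299]), 64) rim [ 0.4803 -0.3272] 0.0356 367
stand side wall (array([ 0.4816, -0.3273]), 468) flange (array([ 0.4817, -0.329 ]), 97) rim [ 0.4804 -0.3253] 0.0376 169
```

```bash
sed -i "s/g=dict.*/g=dict(fixture=(.53,.312),caddy=(.482,.115),sleeve=(.548,-.119),stand=(.4805,-.3275))/" m.py; python3 m.py|tail -8; cat >>m.py <<'E'
    print('tools')
    for n in C:
        P=C[n]
        print(n,'face head',fit(P,(.482,.115),.12,.15,.025),'nut',fit(P,(.53,.312),.138,.153,.017),'neck',fit(P,(.53,.312),.117,.133,.015),'holder',fit(P,(.4805,-.3275),.122,.155,.02))
        print('can',fit(P,(.456,.004),.01,.09,.022),'pink head',fit(P,(.563,.003),.11,.138,.025))
E
python3 m.py|tail -4
```

```text
fixture top wall (array([0.5398, 0.33  ]), 264) flange (array([0.5393, 0.3315]), 55) rim [0.5391 0.3287] 0.0349 349
fixture side wall (array([0.5414, 0.3303]), 990) flange (array([0.5432, 0.3284]), 239) rim [0.5419 0.3312] 0.0366 530
caddy top wall (array([0.4753, 0.1193]), 58) flange (array([0.4849, 0.1169]), 17) rim [0.4855 0.1168] 0.0355 298
caddy side wall (array([0.4857, 0.1169]), 763) flange (array([0.4871, 0.1163]), 165) rim [0.4842 0.1188] 0.0366 361
sleeve top wall (array([ 0.5334, -0.1145]), 75) flange (array([ 0.5456, -0.1197]), 16) rim [ 0.5498 -0.1179] 0.0353 553
sleeve side wall (array([ 0.55  , -0.1185]), 509) flange None rim [ 0.549  -0.1157] 0.0379 354
stand top wall (array([ 0.48 , -0.329]), 244) flange (array([ 0.4802, -0.3299]), 64) rim [ 0.4803 -0.3272] 0.0356 367
stand side wall (array([ 0.4816, -0.3273]), 468) flange (array([ 0.4817, -0.329 ]), 97) rim [ 0.4804 -0.3253] 0.0376 169
top face head (array([0.4855, 0.1169]), 42) nut (array([0.5288, 0.2979]), 37) neck (array([0.5287, 0.3017]), 26) holder (array([ 0.48 , -0.329]), 133)
can None pink head (array([0.5668, 0.0051]), 43)
side face head (array([0.4856, 0.1171]), 402) nut (array([0.5419, 0.3297]), 181) neck (array([0.5421, 0.3298]), 169) holder (array([ 0.4816, -0.3276]), 207)
can (array([0.4561, 0.0055]), 717) pink head (array([0.5671, 0.0043]), 305)
```

```bash
python3 -m jog '[[[1,0,0,-0.2,0.9],[1,0,0,-0.2,0.9],[1,0,0,-0.2,0.9],[1,0,0,-0.2,0.9],[1,0,0,-0.2,0.9],[1,0,0,0,0]]]' 20
python3 -m jog '[[[1,0.7,-0.7,0,0],[1,0.8,-0.8,0,0],[1,0.8,-0.8,0,0],[1,0.8,-0.8,0,0],[1,0.8,-0.8,0,0],[1,0.8,-0.8,0,0],[1,0.8,-0.8,0,0],[1,0.8,-0.8,0,0],[1,0.8,-0.8,0,0],[1,0.2,-0.6,0,0]]]'
```

```text
time: 0.85
position: [0.2501, -0.6001, 0.2628]
tool_rot: [3.141, 0.005, 0.0]
ft_force: [-0.4, -0.4, -0.5]
grip_width: 1.002
time: 2.1
position: [0.5431, -0.2884, 0.2614]
tool_rot: [-3.14, -0.012, 0.001]
ft_force: [0.3, -0.8, -0.5]
grip_width: 0.996
```

```bash
python3 -m jog '[[[1,0,-0.8,0,0],[1,0,-0.9,0,0],[1,0,-0.9,0,0],[1,0,-0.9,0,0],[1,0,-0.9,0,0],[1,0,-0.9,0,0],[1,0,-0.9,0,0],[1,0,-0.9,0,0],[1,0,-0.9,0,0],[1,0,-0.9,0,0]]]'
python3 -m jog '[[[1,0,-0.9,0,0],[1,0,-0.9,0,0],[1,0,-0.9,0,0],[1,0,-0.9,0,0],[1,0,-0.9,0,0],[1,0,-0.9,0,0],[1,0,-0.6,0,0],[1,0,-0.5,0,0],[1,0,0,0,0],[1,0,0,0,0]]]'
python3 -c "
from h import *
s=get_state();print(s['position'],s['tool_rot'],s['joint_positions'])"
```

```text
time: 3.35
position: [0.5401, 0.0656, 0.2619]
tool_rot: [3.141, 0.006, -0.001]
ft_force: [0.5, 0.2, -0.4]
grip_width: 1.0
time: 4.6
position: [0.5405, 0.3233, 0.2622]
tool_rot: [3.14, 0.002, -0.0]
ft_force: [-0.0, -0.2, -0.1]
grip_width: 0.998
[0.54048635 0.32327585 0.26224622] [ 3.14032532e+00  1.76498605e-03 -1.72131247e-04] [-0.0524462   0.33256962 -0.67964736  1.42521909  0.20891955  1.45734434
 -2.29858083]
```

```bash
python3 -m jog '[[[1,0,-0.17,0.5,0],[1,0,0,0.8,0],[1,0,0,0.8,0],[1,0,0,0.8,0],[1,0,0,0.4,0],[1,0,0,0.15,0],[1,0,0,0,0]]]'
python3 -c "
from h import *
s=get_state();print(s['position']);snap('side','g1.png')"
```

```text
time: 5.48
position: [0.5403, 0.3315, 0.1249]
tool_rot: [-3.141, -0.003, -0.001]
ft_force: [0.8, 0.9, 1.2]
grip_width: 1.002
[0.54030056 0.33152765 0.12486325]
```

View pics/g1.png

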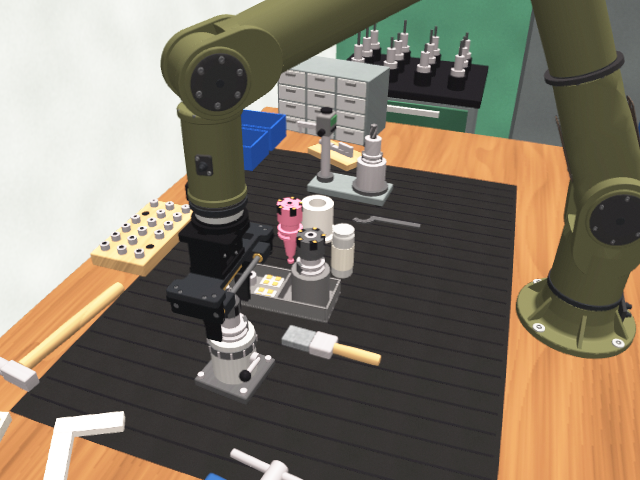

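The fingers straddle the nut at about (230,305). Closing.

```bash
python3 -m jog '[[[0,0,0,0,0],[0,0,0,0,0],[0,0,0,0,0],[0,0,0,0,0],[0,0,0,0,0],[0,0,0,0,0],[0,0,0,0,0],[0,0,0,0,0]]]' 40
python3 -m jog '[[[0,0,0,-0.2,0],[0,0,0,-0.3,0],[0,0,0,-0.4,0],[0,0,0,0,0]]]'
```

```text
time: 6.52
position: [0.5403, 0.3299, 0.1246]
tool_rot: [3.139, 0.002, -0.0]
ft_force: [-1.0, -5.1, 2.8]
grip_width: 0.378
time: 7.02
position: [0.541, 0.3327, 0.1628]
tool_rot: [-3.139, -0.004, -0.005]
ft_force: [0.4, 0.8, -4.4]
grip_width: 0.374
```

```bash
python3 -m jog '[[[0,0,0,-0.6,0],[0,0,0,-0.8,0],[0,0,0,-0.8,0],[0,0,0,-0.7,0],[0,0,0,-0.3,0],[0,0,0.4,0,0],[0,0,0.6,0,0],[0,0,0.8,0,0],[0,0,0.8,0,0],[0,0,0.8,0,0]]]'
python3 -m jog '[[[0,0,0.8,0,0],[0,0,0.8,0,0],[0,0,0.8,0,0],[0,0,0.8,0,0],[0,0,0.8,0,0],[0,0,0.8,0,0],[0,0,0.8,0,0],[0,0.1,0.8,0,0],[0,0.12,0.6,0,0],[0,0,0.6,0,0]]]'
python3 -m jog '[[[0,0,0.2,0,0],[0,0,0,0,0],[0,0,0,0,0],[0,0,0,0,0]]]'
python3 - <<'E'
from h import *
print(np.mean([get_state()['position'] for _ in range(5)],0))
im,d=snap('side','p1.png');np.savez('p1.npz',im=im,d=d)
from m import fit
z=get_state()['position'][2]-.029
P=cloud('side',d)
print('nut',fit(P,(.55,-.118),z+.041,z+.05,.017),'flange',fit(P,(.55,-.118),z+.002,z+.017,.025),'neck',fit(P,(.55,-.118),z+.02,z+.038,.015))
E
```

```text
time: 8.28
position: [0.5395, 0.1924, 0.2865]
tool_rot: [3.14, 0.001, -0.004]
ft_force: [0.9, 0.1, -3.8]
grip_width: 0.372
time: 9.52
position: [0.5483, -0.1107, 0.2865]
tool_rot: [-3.141, -0.001, 0.005]
ft_force: [0.1, 0.9, -4.0]
grip_width: 0.374
time: 10.02
position: [0.5498, -0.1153, 0.2886]
tool_rot: [-3.141, -0.006, -0.0]
ft_force: [-0.5, 0.6, -4.7]
grip_width: 0.374
[ 0.54982208 -0.11529546  0.28858668]
nut (array([ 0.5519, -0.1053]), 69) flange (array([ 0.5523, -0.1165]), 172) neck (array([ 0.5514, -0.1039]), 93)
```

View pics/p1.png

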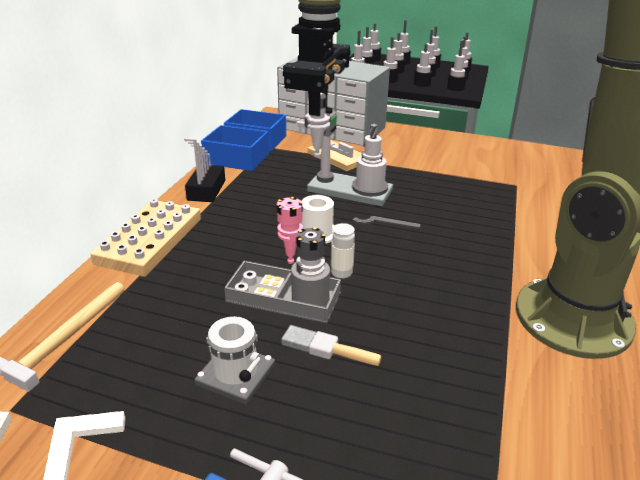

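The chuck hangs upright above the sleeve, with the flange at about (318,122). Measured offset is about 3 mm in y, so I'll correct that and lower.

```bash
python3 -m jog '[[[0,0,0.075,0.5,0],[0,0,0,0.8,0],[0,0,0,0.7,0],[0,0,0,0.4,0],[0,0,0,0.4,0],[0,0,0,0.4,0],[0,0,0,0.4,0],[0,0,0,0.3,0],[0,0,0,0.2,0],[0,0,0,0.1,0]]]'
python3 -m jog '[[[0,0,0,0.1,0],[0,0,0,0.05,0],[0,0,0,0.03,0],[0,0,0,0,0]]]'
```

```text
time: 11.32
position: [0.5497, -0.1196, 0.1201]
tool_rot: [-3.142, -0.003, 0.0]
ft_force: [-0.0, -1.2, -4.0]
grip_width: 0.374
time: 11.82
position: [0.5498, -0.1196, 0.1134]
tool_rot: [3.141, 0.003, 0.0]
ft_force: [0.4, 0.1, -3.4]
grip_width: 0.377
```

```bash
python3 -m jog '[[[0,0,0,0.05,0],[0,0,0,0.03,0],[0,0,0,0,0]]]'; python3 -m jog '[[[0,0,0,0.03,0],[0,0,0,0,0]]]';python3 -m jog '[[[0,0,0,0.03,0],[0,0,0,0,0]]]'
```

```text
time: 12.2
position: [0.5496, -0.1195, 0.11]
tool_rot: [3.142, 0.003, -0.001]
ft_force: [-0.2, 0.1, -4.8]
grip_width: 0.374
time: 12.45
position: [0.5501, -0.1197, 0.1095]
tool_rot: [3.141, 0.003, 0.001]
ft_force: [-0.6, -0.3, -0.8]
grip_width: 0.375
time: 12.7
position: [0.5502, -0.1198, 0.1094]
tool_rot: [3.141, 0.003, 0.001]
ft_force: [-3.5, 1.0, 6.3]
grip_width: 0.377
```

```bash
python3 -m jog '[[[1,0,0,0,0],[1,0,0,0,0],[1,0,0,0,0],[1,0,0,0,0],[1,0,0,-0.2,0],[1,0,0,-0.6,0],[1,0,0,-0.8,0],[1,0,0,-0.8,0],[1,0,0,-0.8,0],[1,0,0,-0.3,0]]]'
python3 -m jog '[[[1,-0.1,-0.4,0,0],[1,-0.2,-0.8,0,0],[1,-0.2,-0.8,0,0],[1,-0.2,-0.8,0,0],[1,-0.2,-0.8,0,0],[1,-0.2,-0.8,0,0],[1,-0.2,-0.8,0,0],[1,-0.3,-0.7,0,0],[1,0,0,0,0],[1,0,0,0,0]]]'
python3 - <<'E'
from h import *
print(get_state()['position'])
im,d=snap('side')
from m import fit
P=cloud('side',d)
print('nut',fit(P,(.55,-.118),.122,.14,.017),'flange',fit(P,(.55,-.118),.082,.097,.025))
m=np.hypot(P[...,0]-.55,P[...,1]+.118)<.02
print(P[m][:,2].max())
E
```

```text
time: 13.95
position: [0.5509, -0.1196, 0.2504]
tool_rot: [3.14, 0.004, 0.006]
ft_force: [-0.7, -0.7, -1.2]
grip_width: 1.001
time: 15.2
position: [0.4847, 0.1158, 0.2466]
tool_rot: [3.141, 0.003, -0.003]
ft_force: [0.3, -0.9, -1.7]
grip_width: 1.004
[0.48468278 0.11576138 0.24664963]
nut (array([ 0.5502, -0.1195]), 117) flange (array([ 0.5509, -0.1205]), 123)
0.14945990815302534
```

```bash
python3 -m jog '[[[1,0,-0.03,0.5,0],[1,0,0,0.8,0],[1,0,0,0.8,0],[1,0,0,0.8,0],[1,0,0,0.4,0],[1,0,0,0.14,0],[1,0,0,0,0]]]'
python3 -m jog '[[[0,0,0,0,0],[0,0,0,0,0],[0,0,0,0,0],[0,0,0,0,0],[0,0,0,0,0],[0,0,0,0,0],[0,0,0,0,0]]]' 50
python3 -m jog '[[[0,0,0,-0.2,0],[0,0,0,-0.3,0],[0,0,0,-0.4,0],[0,0,0,0,0]]]'
```

```text
time: 16.12
position: [0.4858, 0.1174, 0.1106]
tool_rot: [-3.141, -0.003, -0.001]
ft_force: [0.5, 0.0, 0.6]
grip_width: 1.001
time: 17.0
position: [0.4853, 0.1166, 0.1103]
tool_rot: [3.14, 0.003, -0.0]
ft_force: [-1.4, -4.1, 3.8]
grip_width: 0.562
time: 17.5
position: [0.4866, 0.1181, 0.148]
tool_rot: [-3.141, -0.004, -0.006]
ft_force: [1.0, -0.2, -8.1]
grip_width: 0.561
```

```bash
python3 -m jog '[[[0,0,0,-0.5,0],[0,0,0,-0.8,0],[0,0,0,-0.8,0],[0,0,0,-0.4,0],[0,0.1,-0.4,0,0],[0,0.2,-0.7,0,0],[0,0.2,-0.8,0,0],[0,0.2,-0.8,0,0],[0,0.2,-0.8,0,0],[0,0.2,-0.8,0,0]]]'
python3 -m jog '[[[0,0.2,-0.7,0,0],[0,0.05,-0.3,0,0],[0,0,0,0,0],[0,0,0,0,0],[0,0,0,0,0]]]'
python3 - <<'E'
from h import *
from m import fit
s=get_state();print(s['position'])
im,d=snap('side','p2.png');z=s['position'][2]-.0303
P=cloud('side',d)
print('flange',fit(P,(.541,.33),z+.002,z+.017,.025),'neck',fit(P,(.541,.33),z+.021,z+.033,.019))
print('fixture',fit(P,(.541,.33),.045,.091,.0355))
E
```

```text
time: 18.75
position: [0.5288, 0.29, 0.2448]
tool_rot: [3.141, 0.002, -0.003]
ft_force: [1.0, 0.8, -7.8]
grip_width: 0.563
time: 19.38
position: [0.5392, 0.328, 0.2462]
tool_rot: [3.14, 0.0, 0.001]
ft_force: [0.5, -1.0, -7.7]
grip_width: 0.57
[0.5392476  0.3280183  0.24618437]
flange (array([0.5414, 0.3278]), 342) neck (array([0.5399, 0.3284]), 113)
fixture (array([0.5413, 0.3303]), 993)
```

View pics/p2.png

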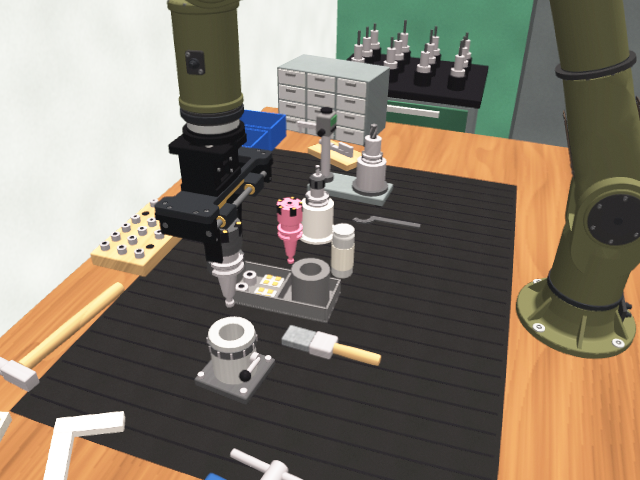

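The face mill hangs upright at (230,270) above the empty fixture, and the chuck sits in the sleeve at (318,205). I'll shift about 1.5 mm and lower.

```bash
python3 -m jog '[[[0,0.04,-0.04,0.4,0],[0,0,0,0.5,0],[0,0,0,0.4,0],[0,0,0,0.4,0],[0,0,0,0.4,0],[0,0,0,0.4,0],[0,0,0,0.2,0],[0,0,0,0.1,0],[0,0,0,0.05,0],[0,0,0,0,0]]]'
python3 -m jog '[[[0,0,0,0.05,0],[0,0,0,0.03,0],[0,0,0,0,0]]]'; python3 -m jog '[[[0,0,0,0.03,0],[0,0,0,0,0]]]'
```

```text
time: 20.68
position: [0.5407, 0.3314, 0.1325]
tool_rot: [-3.141, -0.003, -0.001]
ft_force: [0.1, 0.3, -8.2]
grip_width: 0.563
time: 21.05
position: [0.5404, 0.3311, 0.1288]
tool_rot: [3.141, 0.003, -0.0]
ft_force: [0.6, 0.1, -7.5]
grip_width: 0.566
time: 21.3
position: [0.5403, 0.3311, 0.1276]
tool_rot: [3.141, 0.003, -0.0]
ft_force: [0.7, -0.5, -6.9]
grip_width: 0.563
```

```bash
python3 -m jog '[[[0,0,0,0.03,0],[0,0,0,0,0]]]'; python3 -m jog '[[[0,0,0,0.03,0],[0,0,0,0,0]]]';python3 -m jog '[[[0,0,0,0.03,0],[0,0,0,0,0]]]'
```

```text
time: 21.55
position: [0.5403, 0.3311, 0.1263]
tool_rot: [3.141, 0.003, -0.0]
ft_force: [0.4, -1.2, -7.7]
grip_width: 0.568
time: 21.8
position: [0.5405, 0.3313, 0.1254]
tool_rot: [-3.142, -0.003, -0.0]
ft_force: [-0.2, 0.1, -7.1]
grip_width: 0.565
time: 22.05
position: [0.5406, 0.3313, 0.1253]
tool_rot: [3.141, 0.003, 0.001]
ft_force: [-3.8, -2.9, 2.7]
grip_width: 0.565
```

```bash
python3 -m jog '[[[1,0,0,0,0],[1,0,0,0,0],[1,0,0,0,0],[1,0,0,0,0],[1,0,0,-0.2,0],[1,0,0,-0.6,0],[1,0,0,-0.8,0],[1,0,0,-0.8,0],[1,0,0,-0.7,0],[1,0,0.3,0,0]]]'
python3 -m jog '[[[1,-0.1,0.6,0,0],[1,-0.1,0.9,0,0],[1,-0.1,0.9,0,0],[1,-0.1,0.9,0,0],[1,-0.1,0.9,0,0],[1,-0.1,0.9,0,0],[1,-0.1,0.9,0,0],[1,-0.1,0.9,0,0],[1,-0.1,0.9,0,0],[1,-0.1,0.9,0,0]]]'
python3 -m jog '[[[1,-0.1,0.9,0,0],[1,-0.1,0.9,0,0],[1,-0.1,0.9,0,0],[1,-0.1,0.9,0,0],[1,-0.1,0.9,0,0],[1,0,0.9,0,0],[1,0,0.9,0,0],[1,0,0.6,0,0],[1,0,0.3,0,0],[1,0,0,0,0]]]'
python3 - <<'E'
from h import *
from m import fit
s=get_state();print(s['position'])
im,d=snap('side');P=cloud('side',d)
print('face flange',fit(P,(.541,.33),.097,.112,.025),'head',fit(P,(.541,.33),.133,.163,.025), 'end holder',fit(P,(.4805,-.3275),.122,.155,.02))
m=np.hypot(P[...,0]-.541,P[...,1]-.33)<.015
print(P[m][:,2].max(),'exp .168')
E
```

```text
time: 23.3
position: [0.541, 0.3212, 0.2513]
tool_rot: [-3.138, -0.007, -0.007]
ft_force: [-0.4, 0.2, -0.3]
grip_width: 1.0
time: 24.55
position: [0.5001, -0.0308, 0.2472]
tool_rot: [3.141, 0.002, -0.002]
ft_force: [0.4, -0.1, -0.2]
grip_width: 1.002
time: 25.8
position: [0.4816, -0.3169, 0.2478]
tool_rot: [-3.141, -0.002, 0.001]
ft_force: [-0.3, 0.3, 0.2]
grip_width: 1.004
[ 0.48162066 -0.31692757  0.24779565]
face flange (array([0.543 , 0.3311]), 283) head (array([0.5417, 0.3315]), 535) end holder (array([ 0.4813, -0.328 ]), 200)
0.17092417066284005 exp .168
```

```bash
python3 -m jog '[[[1,0,0.28,0,0],[1,0,0,0.5,0],[1,0,0,0.8,0],[1,0,0,0.8,0],[1,0,0,0.6,0],[1,0,0,0.25,0],[1,0,0,0,0]]]'
python3 -m jog '[[[0,0,0,0,0],[0,0,0,0,0],[0,0,0,0,0],[0,0,0,0,0],[0,0,0,0,0],[0,0,0,0,0],[0,0,0,0,0],[0,0,0,0,0]]]' 45
python3 -m jog '[[[0,0,0,-0.2,0],[0,0,0,-0.3,0],[0,0,0,-0.4,0],[0,0,0,0,0]]]'
```

```text
time: 26.72
position: [0.4818, -0.3279, 0.13]
tool_rot: [-3.141, -0.004, 0.001]
ft_force: [-0.2, -1.3, 0.1]
grip_width: 0.997
time: 27.72
position: [0.4818, -0.3282, 0.1302]
tool_rot: [3.141, 0.003, -0.0]
ft_force: [-0.8, -0.2, 1.0]
grip_width: 0.45
time: 28.22
position: [0.4831, -0.3289, 0.1685]
tool_rot: [3.139, 0.003, 0.005]
ft_force: [0.8, 0.3, -4.0]
grip_width: 0.453
```

```bash
python3 -m jog '[[[0,0,0,-0.5,0],[0,0,0,-0.8,0],[0,0,0,-0.8,0],[0,0,0,-0.6,0],[0,0,0,-0.2,0],[0,0,-0.4,0,0],[0,0,-0.7,0,0],[0,0,-0.8,0,0],[0,0,-0.8,0,0],[0,0.1,-0.8,0,0]]]'
python3 -m jog '[[[0,0,-0.8,0,0],[0,0,-0.8,0,0],[0,0,-0.8,0,0],[0,0,-0.8,0,0],[0,0,-0.8,0,0],[0,0,-0.8,0,0],[0,0,-0.8,0,0],[0,0,-0.8,0,0],[0,0,-0.7,0,0],[0,0,-0.4,0,0]]]'
python3 -m jog '[[[0,0,0,0,0],[0,0,0,0,0],[0,0,0,0,0]]]'
python3 - <<'E'
from h import *
from m import fit
s=get_state();print(s['position'])
im,d=snap('side','p3.png');z=s['position'][2]-.0302
P=cloud('side',d);c=s['position'][:2]
print('flange',fit(P,c,z+.002,z+.017,.025),'holder',fit(P,c,z+.021,z+.028,.02))
print('caddy',fit(P,(.4856,.117),.04,.076,.0355))
E
```

```text
time: 29.48
position: [0.4844, -0.1855, 0.2804]
tool_rot: [-3.14, -0.005, 0.004]
ft_force: [-0.6, 1.3, -4.1]
grip_width: 0.449
time: 30.72
position: [0.4832, 0.1143, 0.2808]
tool_rot: [3.141, 0.008, -0.004]
ft_force: [-0.9, -0.4, -5.6]
grip_width: 0.448
time: 31.1
position: [0.485, 0.1104, 0.2819]
tool_rot: [3.141, -0.0, -0.001]
ft_force: [0.1, 0.3, -4.5]
grip_width: 0.449
[0.48502238 0.11038946 0.28192094]
flange (array([0.4832, 0.1091]), 257) holder (array([0.4833, 0.1108]), 89)
caddy (array([0.4857, 0.117 ]), 610)
```

View pics/p3.png

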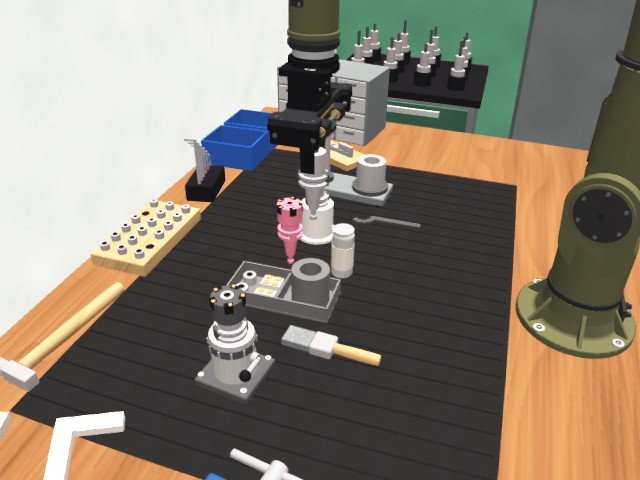

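The end mill hangs upright at (314,185) and the caddy pocket is empty. Shift +1.6 mm x, +6.5 mm y, then lower.

```bash
python3 -m jog '[[[0,0.04,-0.16,0.4,0],[0,0,0,0.6,0],[0,0,0,0.6,0],[0,0,0,0.4,0],[0,0,0,0.4,0],[0,0,0,0.4,0],[0,0,0,0.4,0],[0,0,0,0.4,0],[0,0,0,0.3,0],[0,0,0,0.2,0]]]'
python3 -m jog '[[[0,0,0,0.07,0],[0,0,0,0.05,0],[0,0,0,0,0]]]'; python3 -m jog '[[[0,0,0,0.03,0],[0,0,0,0,0]]]';python3 -m jog '[[[0,0,0,0.03,0],[0,0,0,0,0]]]'
```

```text
time: 32.4
position: [0.4863, 0.1182, 0.1173]
tool_rot: [3.142, 0.003, -0.001]
ft_force: [0.5, -0.5, -4.4]
grip_width: 0.449
time: 32.78
position: [0.4867, 0.1183, 0.1136]
tool_rot: [3.142, 0.003, 0.001]
ft_force: [0.7, -0.2, -3.7]
grip_width: 0.45
time: 33.02
position: [0.4865, 0.1182, 0.1122]
tool_rot: [3.141, 0.003, 0.0]
ft_force: [0.2, -0.1, -4.9]
grip_width: 0.449
time: 33.28
position: [0.4864, 0.1182, 0.1108]
tool_rot: [3.141, 0.003, -0.0]
ft_force: [0.6, -0.2, -4.4]
grip_width: 0.452
```

```bash
python3 -m jog '[[[0,0,0,0.03,0],[0,0,0,0,0]]]'; python3 -m jog '[[[0,0,0,0.03,0],[0,0,0,0,0]]]'
```

```text
time: 33.52
position: [0.4866, 0.1183, 0.1102]
tool_rot: [3.141, 0.003, 0.0]
ft_force: [-2.1, -0.8, 0.4]
grip_width: 0.452
time: 33.78
position: [0.4867, 0.1183, 0.1101]
tool_rot: [3.141, 0.003, 0.0]
ft_force: [-4.9, -1.8, 8.5]
grip_width: 0.448
```

```bash
python3 -m jog '[[[1,0,0,0,0],[1,0,0,0,0],[1,0,0,0,0],[1,0,0,0,0],[1,0,0,-0.2,0],[1,0,0,-0.6,0],[1,0,0,-0.8,0],[1,0,0,-0.8,0],[1,0,0,-0.8,0],[1,0,0,-0.3,0]]]'
python3 -m jog '[[[1,0.1,0.4,0,0],[1,0.2,0.8,0,0],[1,0.2,0.8,0,0],[1,0.2,0.8,0,0],[1,0.2,0.8,0,0],[1,0.2,0.8,0,0],[1,0.2,0.8,0,0],[1,0.28,0.74,0,0],[1,0,0,0,0],[1,0,0,0,0]]]'
python3 - <<'E'
from h import *
from m import fit
s=get_state();print(s['position'])
im,d=snap('side');P=cloud('side',d)
print('end flange',fit(P,(.4856,.117),.082,.097,.025),'holder',fit(P,(.4856,.117),.102,.135,.02),'drill nut',fit(P,(.55,-.118),.122,.14,.017))
m=np.hypot(P[...,0]-.4856,P[...,1]-.117)<.012
print(P[m][:,2].max(),'exp .170')
E
```

```text
time: 35.02
position: [0.4874, 0.1187, 0.2508]
tool_rot: [-3.141, -0.004, -0.006]
ft_force: [-0.8, -0.4, -0.7]
grip_width: 0.997
time: 36.28
position: [0.5493, -0.119, 0.2471]
tool_rot: [-3.14, -0.003, 0.004]
ft_force: [0.5, -0.2, 0.4]
grip_width: 0.999
[ 0.5493093  -0.11899246  0.24708698]
end flange (array([0.4849, 0.1174]), 197) holder (array([0.4849, 0.1185]), 344) drill nut (array([ 0.5502, -0.1196]), 118)
0.1732561692541228 exp .170
```

```bash
python3 -m jog '[[[1,0,0,0.5,0],[1,0,0,0.8,0],[1,0,0,0.8,0],[1,0,0,0.8,0],[1,0,0,0.4,0],[1,0,0,0.14,0],[1,0,0,0,0]]]'
python3 -m jog '[[[0,0,0,0,0],[0,0,0,0,0],[0,0,0,0,0],[0,0,0,0,0],[0,0,0,0,0],[0,0,0,0,0],[0,0,0,0,0],[0,0,0,0,0]]]' 40
python3 -m jog '[[[0,0,0,-0.2,0],[0,0,0,-0.3,0],[0,0,0,-0.4,0],[0,0,0,0,0]]]'
```

```text
time: 37.2
position: [0.5507, -0.119, 0.1116]
tool_rot: [3.141, 0.004, 0.002]
ft_force: [0.5, -0.3, -0.3]
grip_width: 1.002
time: 38.2
position: [0.5501, -0.1198, 0.111]
tool_rot: [3.141, 0.003, 0.0]
ft_force: [0.2, -1.5, -0.5]
grip_width: 0.375
time: 38.7
position: [0.5517, -0.1192, 0.1492]
tool_rot: [3.141, 0.004, 0.006]
ft_force: [0.6, -0.4, -4.5]
grip_width: 0.376
```

```bash
python3 -m jog '[[[0,0,0,-0.5,0],[0,0,0,-0.8,0],[0,0,0,-0.8,0],[0,0,0,-0.5,0],[0,-0.2,0.4,0,0],[0,-0.3,0.7,0,0],[0,-0.3,0.8,0,0],[0,-0.3,0.8,0,0],[0,-0.3,0.8,0,0],[0,-0.2,0.8,0,0]]]'
python3 -m jog '[[[0,-0.12,0.6,0,0],[0,0,0.3,0,0],[0,0,0,0,0],[0,0,0,0,0],[0,0,0,0,0]]]'
python3 - <<'E'
from h import *
from m import fit
s=get_state();print(s['position'])
im,d=snap('side','p4.png');z=s['position'][2]-.031
P=cloud('side',d);c=s['position'][:2]
print('flange',fit(P,c,z+.002,z+.017,.025),'neck',fit(P,c,z+.021,z+.028,.015))
print('stand',fit(P,(.481,-.328),.05,.096,.0355))
E
```

```text
time: 39.95
position: [0.484, -0.2935, 0.2491]
tool_rot: [-3.141, -0.0, 0.005]
ft_force: [0.1, 0.9, -4.7]
grip_width: 0.374
time: 40.58
position: [0.4824, -0.326, 0.251]
tool_rot: [-3.141, -0.007, -0.0]
ft_force: [-0.5, -0.2, -3.8]
grip_width: 0.378
[ 0.48235591 -0.32595866  0.25098541]
flange (array([ 0.4849, -0.3262]), 131) neck (array([ 0.4846, -0.3251]), 31)
stand (array([ 0.4816, -0.3272]), 464)
```

View pics/p4.png

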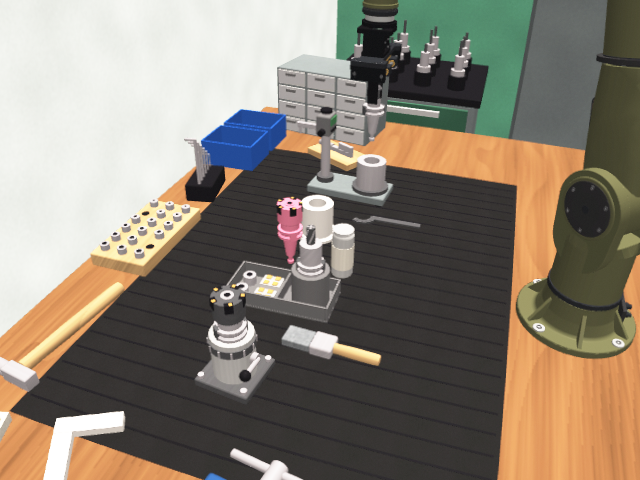

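The chuck hangs upright at (374,120) over the stand pocket, and the end mill sits in the caddy at (312,265). Small correction, then lower.

```bash
python3 -m jog '[[[0,-0.045,0.04,0.4,0],[0,0,0,0.5,0],[0,0,0,0.4,0],[0,0,0,0.4,0],[0,0,0,0.4,0],[0,0,0,0.4,0],[0,0,0,0.2,0],[0,0,0,0.1,0],[0,0,0,0.05,0],[0,0,0,0,0]]]'
python3 -m jog '[[[0,0,0,0.05,0],[0,0,0,0.03,0],[0,0,0,0,0]]]'; python3 -m jog '[[[0,0,0,0.03,0],[0,0,0,0,0]]]'
```

```text
time: 41.88
position: [0.4803, -0.3291, 0.1373]
tool_rot: [3.141, 0.003, 0.001]
ft_force: [-0.0, 0.0, -3.2]
grip_width: 0.377
time: 42.25
position: [0.4799, -0.3289, 0.1337]
tool_rot: [-3.142, -0.003, 0.0]
ft_force: [0.6, -0.2, -4.0]
grip_width: 0.373
time: 42.5
position: [0.4799, -0.3289, 0.1324]
tool_rot: [-3.142, -0.003, 0.0]
ft_force: [1.6, -0.4, -4.8]
grip_width: 0.371
```

```bash
python3 -m jog '[[[0,0,0,0.03,0],[0,0,0,0,0]]]'; python3 -m jog '[[[0,0,0,0.03,0],[0,0,0,0,0]]]'
```

```text
time: 42.75
position: [0.4799, -0.3289, 0.1312]
tool_rot: [-3.142, -0.003, 0.0]
ft_force: [-0.4, -0.9, -3.6]
grip_width: 0.371
time: 43.0
position: [0.4801, -0.3291, 0.1309]
tool_rot: [3.141, 0.003, 0.0]
ft_force: [-1.3, 1.7, 1.6]
grip_width: 0.376
```

```bash
python3 -m jog '[[[1,0,0,0,0],[1,0,0,0,0],[1,0,0,0,0],[1,0,0,0,0],[1,0,0,-0.2,0],[1,0,0,-0.6,0],[1,0,0,-0.8,0],[1,0,0,-0.8,0],[1,0,0,-0.8,0],[1,0,0.3,-0.3,0]]]'
python3 -m jog '[[[1,-0.4,0.6,0,0],[1,-0.5,0.8,0,0],[1,-0.5,0.8,0,0],[1,-0.5,0.8,0,0],[1,-0.5,0.8,0,0],[1,-0.4,0.6,0,0],[1,0,0,0,0],[1,0,0,0,0],[1,0,0,0,0]]]'
python3 - <<'E'
from h import *
from m import fit
s=get_state();print(s['position'],s['ft_force'])
im,d=snap('side','f1.png');P=cloud('side',d);snap('top','f2.png')
print('drill flange',fit(P,(.481,-.328),.102,.117,.025),'nut',fit(P,(.481,-.328),.142,.16,.017))
print('face',fit(P,(.541,.33),.097,.112,.025),'head',fit(P,(.541,.33),.133,.163,.025))
print('end flange',fit(P,(.4856,.117),.082,.097,.025),'holder',fit(P,(.4856,.117),.102,.135,.02))
print('can',fit(P,(.456,.004),.01,.09,.022),'pink',fit(P,(.563,.003),.11,.138,.025))
E
```

```text
time: 44.25
position: [0.4814, -0.3409, 0.2731]
tool_rot: [3.139, 0.006, 0.006]
ft_force: [-1.0, -0.8, 0.2]
grip_width: 1.0
time: 45.38
position: [0.3696, -0.516, 0.27]
tool_rot: [-3.141, -0.007, -0.0]
ft_force: [0.3, 0.5, -0.3]
grip_width: 1.001
[ 0.36958612 -0.51600019  0.27004619] [ 0.25019344  0.45326441 -0.27558859]
drill flange (array([ 0.4833, -0.3289]), 114) nut (array([ 0.4821, -0.3286]), 93)
face (array([0.5429, 0.3311]), 284) head (array([0.5417, 0.3315]), 534)
end flange (array([0.4846, 0.1172]), 196) holder (array([0.4848, 0.1185]), 350)
can (array([0.4561, 0.0054]), 738) pink (array([0.567 , 0.0042]), 308)
```

View pics/f1.png

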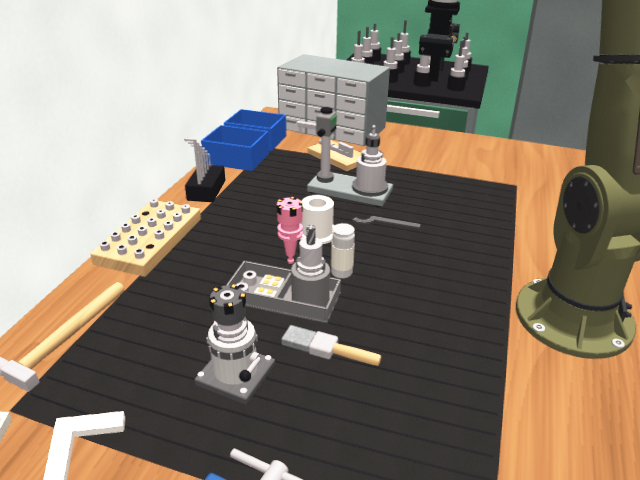

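View pics/f2.png

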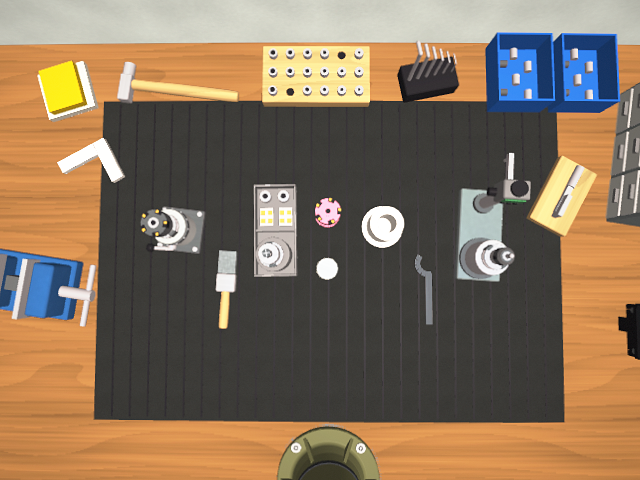

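The face mill is in the fixture at (230,310), the end mill in the caddy at (312,260) and the chuck on the stand at (372,165). The sleeve at (383,227) in the top view is empty, and the can, brush, spanner and pink tool haven't moved. Handing in.

```bash
python3 -c "
from bench import job
print(job.close_job())"
```

```text
the job is handed in; nothing more can be done
None
```

The job is handed in at about 45 s, against the 141 s limit, with every tool moved to its next station.

**Sequence:** I parked the drill chuck in the sleeve and moved the face mill from the caddy to the fixture. Then the end mill went from the stand to the caddy, and finally the chuck went from the sleeve to the stand. Each tool was lowered in small steps until contact, at the expected height, and only then released.

**Last checks:**
- **Tools:** the final side-camera fits put each tool within about 2 mm of its pocket axis. Flange and upper body agree within about 1.5 mm, so they stand upright.
- **Height:** the face mill and end mill tops read about 3 mm above nominal. I put this down to camera bias, since untouched objects also read 2–3 mm high. I did not measure the chuck's top after its final placing.
- **Rest of the bench:** the sleeve is empty. The can and the pink look-alike measure unmoved, and the brush and spanner look unmoved in the pictures.
- **Forces:** wrist readings at the end of each move stayed below 10 N. No check failed.

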